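# Leak test of a varnish pot on a sprung test stand

### The job

Leak-test the closed varnish pot on the bench test stand. First charge the stand with three full strokes of its sprung hand pump lever, each one all the way down and then all the way back up. Then stand the pot upright in the stand's sprung ring cradle, press it fully down to the stop and finish while still holding it down there: do not let go or back off. Keep the pot upright and leave everything else on the bench where it is.

Things in the scene. Friction and masses are not known exactly. Their poses are not given: they have to be found in the camera images.
- test_stand: Fixed grey base plate, 170 (x) x 300 (y) x 12 mm; origin under its middle. Place and heading vary. Sprung ring cradle on its -y end (axis at stand x 0, y -90 mm); hand pump on its +y end: hinge pin along y at x 55, y 90, height 100 mm, between posts 115 mm high; from it the lever reaches along the stand's -x. Round gauge between them at x 55, y 0, 64 mm high.
- pump_lever (a joint): Pump lever angle, rad: 0 at rest (the lever slopes up 0.45 rad from its hinge to the pad), 0.70 at the lower stop (the lever then slopes down 0.25 rad). A spring returns it fully to 0; pressing at the pad takes about 7 N at first and 14 N at the bottom. A full stroke goes past 0.58 and back below 0.10.
- pump_pad (a point): Centre of the top face of the black rubber pad (46 mm along the lever x 50 mm across x 16 mm thick) at the lever's free end, 130 mm from the hinge along the lever and 10 mm above the lever's centre line. About 165 mm above the bench at rest, 77 mm when fully down; moves with the lever.
- ring_cradle (a joint): How far the ring is pressed down, m: 0 up, 0.018 at the stop. Its spring pushes up: pressing on an inserted pot takes about 4 N to start and 13 N at the stop; the pot's own weight does not move it.
- ring_seat (a point): Centre of the ring cradle's flat floor, where the pot's underside comes to sit; moves with the ring: 68 mm above the bench when up, 50 mm at the stop; z up. The aluminium ring is a shallow cup: inner diameter 64 mm at the floor and to about 5 mm above it, then widening to 74 mm at the rim 12 mm above the floor; outer diameter 84 mm at the rim.
- varnish_pot: Round closed pot, 60 mm diameter, 76 mm tall, amber-brown with a slightly narrower (56 mm) black screw lid from 52 mm up, about 0.2 kg; origin at the centre of its underside, z up. Stands loose on the bench on the right, in one of three places shared with the two spools. Can be gripped across its diameter from above.
- wire_spool_a: Bystander: spool of copper-brown wire with black flanges, 60 mm diameter, 50 mm tall, origin under its centre.
- wire_spool_b: Bystander: spool of silvery wire with black flanges, 64 mm diameter, 60 mm tall, origin under its centre.
- meter: Bystander: yellow and black hand multimeter lying flat, 150 x 78 x 63 mm, origin under its centre.
- black_tape: Bystander: roll of black tape lying flat, 63 mm diameter, 19 mm tall, origin under its centre.
- nippers: Bystander: side cutters with red handles, 152 mm long, lying flat, origin under their middle.

How it is judged:
By the outcome, as a careful person would: the job done as asked, in the order asked, and still so for the second after the job is handed in, while the arm keeps its last pose, push and grip.
It also fails if it takes over 64 s, if anything falls off the work surface, if the arm or the gripper's body presses on something with over 40 N, if the wrist force passes 120 N, or if a joint passes its speed limit or range.

### The arm

A 6-joint arm with a two-finger parallel gripper is mounted at the origin on a cart in front of the work surface, level with it; the furniture and walls round the work are solid. World frame = base frame: x ahead of the robot, y to its left, z up, the work surface at z = 0. Lengths are in mm, angles in degrees, forces in N, time in s.
With the tool pointing down it reaches from about 300 to 850 mm from the base axis. Payload 4.2 kg.
Tool frame: the origin (TCP) lies on the centre line of the jaws, within the pads' length; the fingertips stand 11 mm ahead of it and the grasp point (between the pads) lies 8 mm behind it; z points along the fingers, y is the line along which they close (so a half turn about z gives the same grasp; the last joint's range is limited). The gripper opens to 91 mm and grips with 3 to 60 N. Pads are 32 mm wide; open, the fingers measure 118 mm over their backs; the gripper's body (76 mm by 178 mm) begins 60 mm behind the grasp point.
Start: joints at [65.088, 18.312, 89.639, -0, 72.044, -1.146], TCP at [231.733, 526.253, 224.976] pointing down, gripper open.
Joint ranges: [-177.97, 177.97], [-48.28, 115.42], [12.27, 149.76], [-77.06, 257.06], [2.81, 150.46], [-146.56, 146.56]. Speed limits (degrees/s): [147.25, 147.25, 180, 180, 180, 180].

### API

Orientations are given as [roll, pitch, yaw] about the fixed x, y, z axes, in that order (R = Rz(yaw) Ry(pitch) Rx(roll)).
In Python, from workcell import env, grab_frame, camera_model, models gives the robot as it stands.
- The arm moves only by the shell command python3 -m crank 'ROWS' [FORCE]. ROWS is text: rows parted by semicolons, each of 7 numbers parted by spaces: the closure, from -1 (fully open) to 1 (shut), so that 0 is half open, then the shift along the tool's x, y, z in mm, then the turn, a rotation vector about the tool's x, y, z in degrees. A call has 1 to 10 rows; each row shifts and turns the commanded pose from where the row before left it, along the tool's axes as they then stand; what a row does not reach is not made up. A row lasts 1/8 s, in which the tool goes at most 62.5 mm and 10.7 degrees, less where a joint would pass 70% of its speed; a pose out of reach is approached as far as the arm can. A call is refused whole if a number of a shift passes 62.5 or a number of a turn 10.7, either way. A call with a gripper value outside its range is refused whole. The fingers move at their own pace and stop on an object; FORCE is the grip in N (left out, the last holds). Time passes only in rows, so rows that do not move let the fingers close. It gives the time, the measured TCP pose, the force, the opening and the grip force at its end, in the units of the state.
- env.state(): the state, without advancing time (a new reading comes with each control period).
- grab_frame(name): name is "side" or "top" or "wrist"; returns the picture (384x512x3 uint8, blue, green, red); there is no depth.
- camera_model(name): a dict with "K" (3x3 intrinsics, pixels), "R" (3x3) and "t" (3): a world point X has camera coordinates R X + t; the wrist camera has in their place "mount" (4x4, takes a point from camera to tool coordinates, whose origin is the TCP and whose axes are the flange's). Camera axes: x right, y down, z forward; pixel columns grow to the right and rows downward; lengths in mm; the calibration is good to about 2 mm. A picture is of the moment at which its call begins: read the wrist's pose just before it. camera_model takes no time and is no camera call.
- env.job_done(): hands the job in; it is judged then, once.
Trained networks look in the newest picture that a camera, given by its name, has taken for a name from the list of things; names that differ only in an ending like _2 or _b are one class to them, and where a whole thing is asked for, a point or a joint stands for the part that bears it (a point fixed in the world has none). Each returns a list of dicts, best first, with "p" (0 to 1); they miss things now and then, are a little off and sometimes report something else, mostly with a low value. They report only what shows in the picture. A call takes as long as a camera call.
- models.search_frame(name, camera): "point" ([x, y, z] in mm, in world coordinates, good to about 4 mm: the middle of the surface that is visible of it).
The state is a dict: "time_s": time; "qpos": joint angles; "qvel": joint speeds; "effort": joint torques, N m; "ee_pos": TCP position; "ee_rot": TCP orientation; "force": force on the tool from outside, world axes, zero at the start; "torque": the same for the moment, N m; "gripper_width": finger opening in mm; "gripper_force": force on a finger pad.
Only numpy, scipy, OpenCV 4.12 (cv2) and the standard library are available. Lean on these libraries where they do the work, as an engineer would, in place of code of your own. Each camera call takes 0.05 s, during which the arm holds its last target. There are 200 camera calls.

## Working session

There is one attempt and no reset: what is moved stays moved. The work goes in short steps, Python scripts to look and compute and a shell command to move; the robot and the scene stay as the last step left them, time stands still between calls to the robot, and variables do not carry over. Pictures are saved under pics/ and viewed, at most 10 in all, crops included, and the job is handed in when it is done.

```bash
ls; mkdir -p pics; python3 - <<'E'
from workcell import env, grab_frame, camera_model, models
import cv2,numpy as np
s=env.state();print({k:np.round(v,2).tolist() for k,v in s.items()})
a=grab_frame("top");b=grab_frame("side")
cv2.imwrite("pics/a.png",np.vstack([a,b])[:, :] if 0 else cv2.resize(np.hstack([a,b]),(800,300)))
cv2.imwrite("pics/top.png",a);cv2.imwrite("pics/side.png",b)
for n in ["varnish_pot","pump_pad","ring_seat","test_stand","wire_spool_a","meter"]:
  for c in ["top","side"]:
    for r in models.search_frame(n,c)[:3]: print(n,c,np.round(r["point"],0).tolist(),round(r["p"],2))
for c in ["top","side"]:
  m=camera_model(c);print(c,np.round(-m["R"].T@m["t"]).tolist(),np.round(m["R"],2).tolist())
E
```

```text
pics
{'time_s': 0.0, 'qpos': [65.09, 18.35, 89.71, -0.0, 72.04, -1.14], 'qvel': [0.0, 0.04, -0.04, -0.07, -0.1, 0.03], 'effort': [0.0, -41.25, -23.2, 0.07, 0.05, -0.0], 'ee_pos': [231.54, 525.77, 224.1], 'ee_rot': [-179.89, 0.0, 156.23], 'force': [0.39, -0.46, -0.12], 'torque': [0.02, 0.01, -0.04], 'gripper_force': 0.0, 'gripper_width': 91.18}
varnish_pot top [527.0, -139.0, 77.0] 0.72
varnish_pot top [552.0, 90.0, 66.0] 0.44
pump_pad top [480.0, 263.0, 159.0] 0.68
pump_pad side [551.0, 275.0, 109.0] 0.45
ring_seat top [552.0, 91.0, 66.0] 0.79
ring_seat top [626.0, -502.0, 32.0] 0.66
test_stand top [530.0, 181.0, 11.0] 0.82
test_stand top [530.0, -136.0, 78.0] 0.66
test_stand side [558.0, 291.0, 18.0] 0.67
wire_spool_a top [549.0, -339.0, 60.0] 0.86
wire_spool_a top [430.0, 454.0, 17.0] 0.63
wire_spool_a top [453.0, -241.0, 52.0] 0.58
wire_spool_a side [518.0, -112.0, 50.0] 0.47
meter top [627.0, -504.0, 34.0] 0.57
top [344.0, -4.0, 1421.0] [[-0.0, -1.0, 0.01], [-0.99, 0.0, -0.13], [0.13, -0.01, -0.99]]
side [-197.0, 1059.0, 1181.0] [[-0.83, -0.56, 0.01], [-0.37, 0.53, -0.77], [0.42, -0.64, -0.64]]
```

View pics/top.png

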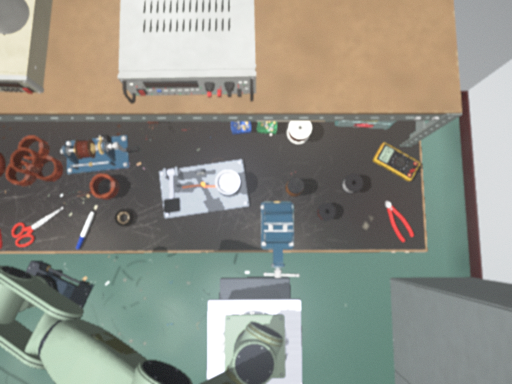

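View pics/side.png

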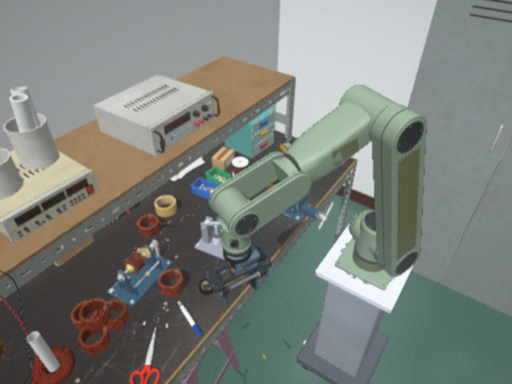

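The overview shows the stand at about px (204,188), ring at (228,182), pad at (172,205), probably the pot at (297,186) and the spools at (352,183) and (329,211). There is a shelf behind and a vise at (277,225). I'll zoom in next.

```bash
python3 - <<'E'
import cv2
a=cv2.imread("pics/top.png")[145:265,150:370]
cv2.imwrite("pics/z.png",cv2.resize(a,(792,432),interpolation=cv2.INTER_CUBIC))
E
cat > h.py <<'E'
from workcell import env, grab_frame, camera_model, models
import numpy as np
def ray(c,u,v,z):
    m=camera_model(c);d=m["R"].T@np.linalg.inv(m["K"])@[u,v,1];o=-m["R"].T@np.array(m["t"])
    return o+d*(z-o[2])/d[2]
E
```

```text
(no output)
```

View pics/z.png

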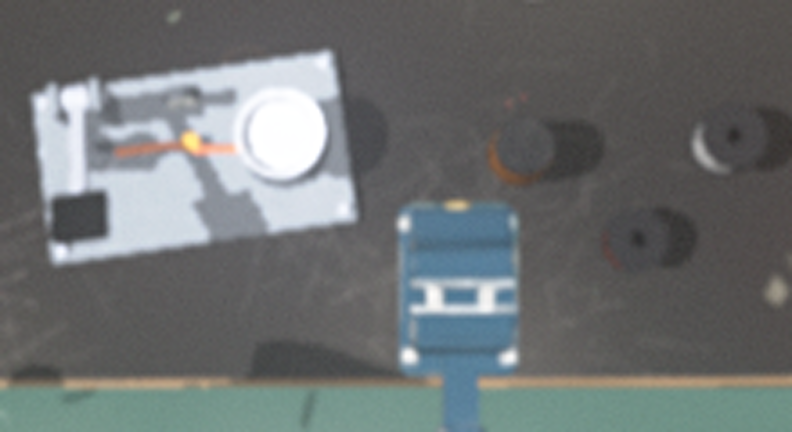

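The pot is the disc without a hole at crop (524,146). The stand's corners are at (32,97), (333,50), (357,220) and (53,264), the ring rim at (281,133) and the pad at (79,216).

```bash
python3 - <<'E'
from h import *
f=lambda x,y,z:ray("top",150+x/3.6,145+y/3.6,z)
C=[f(*p,12)[:2] for p in [(32,97),(333,50),(357,220),(53,264)]]
c=np.mean(C,0);print("centre",c)
a=np.degrees(np.arctan2(*(C[0]-C[1])[::-1]))-90,np.degrees(np.arctan2(*(C[3]-C[2])[::-1]))-90,np.degrees(np.arctan2(*(C[1]-C[2])[::-1]));print(a)
print("ring",f(281,133,80),"pad",f(79,216,165),"pot",f(525,143,76),"vise",[f(*p,60)[:2].round() for p in [(400,205),(518,205),(518,370)]])
y=np.radians(np.mean(a));R=np.array([[np.cos(y),-np.sin(y)],[np.sin(y),np.cos(y)]])
print("from base: ring",c+R@[0,-90],"pad",c+R@[-57.7,90],"down pad",c+R@[55-126+2.5-4,90])
E
```

```text
centre [533.16916149 177.43849371]
(np.float64(8.954735663261218), np.float64(8.11876863406927), np.float64(8.001959868064054))
ring [546.58024678  87.56860433  80.        ] pad [460.99514043 257.04182589 165.        ] pot [ 537.18770146 -141.72198362   76.        ] vise [array([480., -24.]), array([ 480., -136.]), array([ 326., -133.])]
from base: ring [546.25212333  88.3944815 ] pad [462.99909406 258.09487371] down pad [448.35630094 255.94345332]
```

```bash
python3 -m crank '1 0 0 0 0 0 -8; 1 0 0 0 0 0 -8; 1 0 0 0 0 0 -7.8; 1 -32 -35 0 0 0 0;1 -32 -35 0 0 0 0;1 -32 -35 0 0 0 0;1 -32 -35 0 0 0 0;1 -32 -35 0 0 0 0;1 -32 -35 0 0 0 0' 10
```

```text
time_s: 1.82
ee_pos: [424.9, 315.2, 225.2]
ee_rot: [180.0, 0.0, -180.0]
force: [1.0, 1.1, -0.3]
gripper_width: 4.0
gripper_force: 0.0
```

```bash
python3 -m crank '1 0 0 0 0 0 0;1 0 0 0 0 0 0'; cat >> h.py <<'E'
from scipy.spatial.transform import Rotation as Ro
def cam(s=None):
    s=s or env.state();m=camera_model("wrist");M=np.array(m["mount"])
    R=Ro.from_euler("xyz",s["ee_rot"],degrees=True).as_matrix()
    return m["K"],R@M[:3,:3],R@M[:3,3]+s["ee_pos"]
def wray(u,v,z,s=None):
    K,R,o=cam(s);d=R@np.linalg.inv(K)@[u,v,1];return o+d*(z-o[2])/d[2]
def wproj(X,s=None):
    K,R,o=cam(s);p=K@(R.T@(np.array(X)-o));return p[:2]/p[2]
E
python3 - <<'E'
from h import *
import cv2
s=env.state();a=grab_frame("wrist")
print(s["ee_pos"],camera_model("wrist")["mount"],cam(s)[2])
for X in [(462,257.5,165),(546.5,88,80),(448,256,77)]:
  print(wproj(X,s))
  cv2.circle(a,tuple(int(q) for q in wproj(X,s)),3,(0,0,255),-1)
cv2.imwrite("pics/w1.png",a)
for n in ["pump_pad","ring_seat"]:
    for r in models.search_frame(n,"wrist")[:3]: print(n,np.round(r["point"],0).tolist(),round(r["p"],2))
E
```

```text
time_s: 2.08
ee_pos: [423.6, 316.6, 225.0]
ee_rot: [180.0, -0.0, -180.0]
force: [-0.0, 0.4, -0.9]
gripper_width: 0.7
gripper_force: 0.0
[423.60758393 316.5973171  224.98783374] [[ 9.49925574e-04 -9.57032931e-01 -2.89977701e-01  8.33806154e+01]
 [ 9.99999329e-01  7.16965578e-04  9.09605347e-04 -2.29464245e-01]
 [-6.62618241e-04 -2.89978371e-01  9.57032970e-01 -1.60017567e+02]
 [ 0.00000000e+00  0.00000000e+00  0.00000000e+00  1.00000000e+00]] [340.28708581 316.26821095 385.03653764]
[177.37362483 260.34241198]
[ 45.34299323 290.99992605]
[194.83994432 205.01276632]
pump_pad [448.0, 249.0, 169.0] 0.87
ring_seat [536.0, 94.0, 67.0] 0.96
ring_seat [490.0, 156.0, 12.0] 0.18
```

View pics/w1.png

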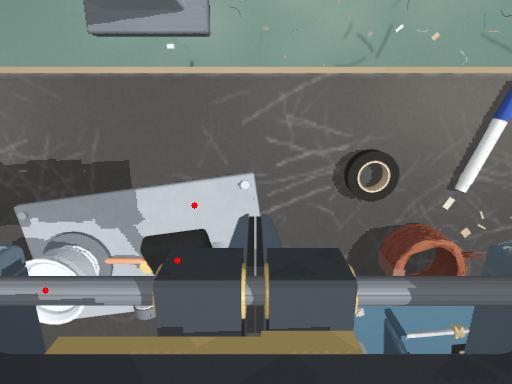

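The wrist view shows the base's front corners at px (255,175) and (15,207), the pad's front corners at about (142,240) and (208,231), and the ring at about (55,285), partly hidden by the gripper. I'll check these against the estimate.

```bash
cat >> h.py <<'E'
def st(c,yaw,p):
    y=np.radians(yaw);return np.r_[np.array(c)+np.array([[np.cos(y),-np.sin(y)],[np.sin(y),np.cos(y)]])@p[:2],p[2]]
E
python3 - <<'E'
from h import *
A=wray(255,174,12);B=wray(15,207,12);print(A,B,np.hypot(*(A-B)[:2]))
yaw=np.degrees(np.arctan2(*(A-B)[:2][::-1]))-90;print(yaw)
y=np.radians(yaw);c=(A+B)[:2]/2+85*np.array([np.cos(y),np.sin(y)]);print("c",c)
for cc,yw in [(c,yaw),((533.2,177.4),8.3)]:
  print([wproj(st(cc,yw,[55-130*.9-23*.9+4.3,90+s*25,165.5+10])).round() for s in(-1,1)], st(cc,yw,[0,-90,80]),st(cc,yw,[-57.7,90,165]))
E
```

```text
[431.09722144 317.67808384  12.        ] [473.66315978  22.77809337  12.        ] 297.9561435646514
8.213361271595247
c [536.50834078 182.37116683]
[array([141., 253.]), array([210., 244.])] [549.36571773  93.29430195  80.        ] [466.54279601 263.2050245  165.        ]
[array([134., 248.]), array([202., 239.])] [546.19205809  88.34267898  80.        ] [463.11230388 258.12796822 165.        ]
```

```bash
python3 -m crank '1 -16 -28.5 0 0 0 0;1 -15.5 -28.5 0 0 0 0;1 0 0 40 0 0 0;1 0 0 14 0 0 0;1 0 0 14 0 0 0;1 0 0 16 0 0 0;1 0 0 16 0 0 0;1 0 0 16 0 0 0;1 0 0 12 0 0 0;1 0 0 0 0 0 0' 10
python3 - <<'E'
from h import *
import cv2
cv2.imwrite("pics/s2.png",np.hstack([cv2.resize(grab_frame("side")[190:310,170:290],(390,390),interpolation=2),cv2.resize(grab_frame("top")[140:240,140:240],(390,390),interpolation=2)]))
E
```

```text
time_s: 3.48
ee_pos: [453.2, 260.2, 97.8]
ee_rot: [-180.0, -0.2, -179.9]
force: [-7.3, -1.8, 13.0]
gripper_width: 0.2
gripper_force: 7.4
```

View pics/s2.png

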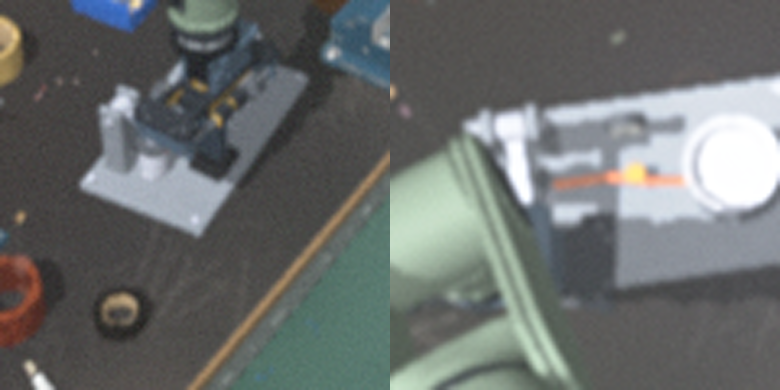

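The fingers are on the pad, with the lever almost down at 13 N. I'll press on to the stop.

```bash
python3 -m crank '1 0 0 6 0 0 0;1 0 0 0 0 0 0;1 0 0 0 0 0 0'; python3 -m crank '1 0 0 4 0 0 0;1 0 0 0 0 0 0;1 0 0 0 0 0 0'
```

```text
time_s: 3.95
ee_pos: [453.8, 260.3, 93.1]
ee_rot: [180.0, -0.1, -179.9]
force: [-6.3, -2.2, 16.2]
gripper_width: 0.3
gripper_force: 8.5
time_s: 4.32
ee_pos: [453.9, 260.4, 92.3]
ee_rot: [180.0, 0.0, -179.9]
force: [-14.0, -5.7, 37.4]
gripper_width: 0.2
gripper_force: 19.6
```

At 37 N it is on the stop. Now two more strokes, lifting clear between them.

```bash
python3 -m crank '1 0 0 -20 0 0 0;1 0 0 -20 0 0 0;1 0 0 -20 0 0 0;1 0 0 -20 0 0 0;1 0 0 -30 0 0 0;1 0 0 0 0 0 0;1 0 0 0 0 0 0;1 0 0 0 0 0 0'
python3 -m crank '1 0 0 20 0 0 0;1 0 0 15 0 0 0;1 0 0 15 0 0 0;1 0 0 15 0 0 0;1 0 0 15 0 0 0;1 0 0 15 0 0 0;1 0 0 13 0 0 0;1 0 0 0 0 0 0;1 0 0 0 0 0 0;1 0 0 0 0 0 0'
```

```text
time_s: 5.32
ee_pos: [454.5, 259.3, 195.7]
ee_rot: [-179.9, -0.1, -179.9]
force: [-0.4, -0.1, 0.6]
gripper_width: 0.5
gripper_force: 0.0
time_s: 6.58
ee_pos: [453.7, 259.2, 92.4]
ee_rot: [-180.0, -0.1, -180.0]
force: [-10.1, -3.5, 31.0]
gripper_width: 0.9
gripper_force: 16.7
```

```bash
python3 -m crank '1 0 0 -20 0 0 0;1 0 0 -20 0 0 0;1 0 0 -20 0 0 0;1 0 0 -20 0 0 0;1 0 0 -28 0 0 0;1 0 0 0 0 0 0;1 0 0 0 0 0 0;1 0 0 0 0 0 0'
python3 -m crank '1 0 0 20 0 0 0;1 0 0 15 0 0 0;1 0 0 15 0 0 0;1 0 0 15 0 0 0;1 0 0 15 0 0 0;1 0 0 15 0 0 0;1 0 0 13 0 0 0;1 0 0 0 0 0 0;1 0 0 0 0 0 0;1 0 0 0 0 0 0'
python3 -m crank '1 0 0 -20 0 0 0;1 0 0 -20 0 0 0;1 0 0 -20 0 0 0;1 0 0 -20 0 0 0;1 0 0 -30 0 0 0;1 0 0 -30 0 0 0;1 0 0 0 0 0 0;1 0 0 0 0 0 0'
```

```text
time_s: 7.58
ee_pos: [454.5, 259.0, 195.3]
ee_rot: [-179.9, -0.2, -180.0]
force: [-0.4, 0.3, 0.2]
gripper_width: 0.6
gripper_force: 0.0
time_s: 8.82
ee_pos: [453.7, 259.1, 92.4]
ee_rot: [-180.0, -0.1, -180.0]
force: [-12.4, -4.1, 31.9]
gripper_width: 0.0
gripper_force: 16.9
time_s: 9.82
ee_pos: [454.6, 259.0, 227.3]
ee_rot: [-179.9, -0.1, -180.0]
force: [0.3, -0.3, -1.4]
gripper_width: 0.5
gripper_force: 0.0
```

```bash
python3 -m crank '-1 -12.5 -50 0 0 0 0;-1 -12.5 -50 0 0 0 0;-1 -12.5 -50 0 0 0 0;-1 -12.5 -50 0 0 0 0;-1 -12.5 -50 0 0 0 0;-1 -12.5 -50 0 0 0 0;-1 -12.5 -50 0 0 0 0;-1 -12.5 -50 0 0 0 0;-1 0 0 0 0 0 0;-1 0 0 0 0 0 0'
python3 - <<'E'
from h import *
import cv2
s=env.state();a=grab_frame("wrist")
for X in [(537,-142,76)]: print(wproj(X,s))
cv2.imwrite("pics/w2.png",a)
for n in ["varnish_pot","wire_spool_a"]:
  for c in ["wrist","top"]:
    if c=="top":grab_frame("top")
    for r in models.search_frame(n,c)[:3]: print(n,c,np.round(r["point"],0).tolist(),round(r["p"],2))
E
```

```text
time_s: 11.08
ee_pos: [554.8, -139.9, 227.3]
ee_rot: [179.9, -0.2, -180.0]
force: [0.5, -0.1, 0.0]
gripper_width: 90.9
gripper_force: 0.0
[252.39149863 163.96807474]
varnish_pot wrist [534.0, -143.0, 76.0] 0.84
varnish_pot wrist [550.0, 87.0, 71.0] 0.47
varnish_pot top [532.0, -139.0, 77.0] 0.48
wire_spool_a wrist [447.0, -249.0, 49.0] 0.77
wire_spool_a wrist [548.0, -332.0, 63.0] 0.59
wire_spool_a wrist [554.0, 82.0, 67.0] 0.5
wire_spool_a top [550.0, -339.0, 62.0] 0.73
```

View pics/w2.png

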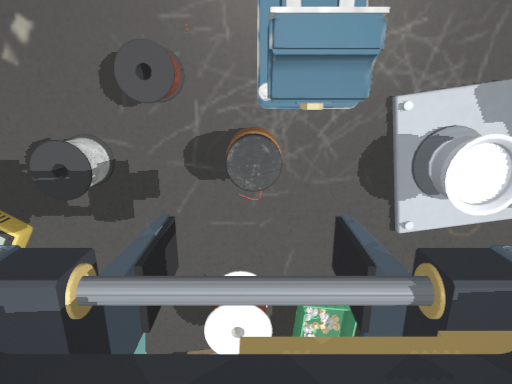

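The pot's lid is at px (254,163), which agrees with my estimate (537,-142). Both spools are well clear of it.

```bash
python3 -m crank '-1 17 -1 0 0 0 0;-1 0 0 40 0 0 0;-1 0 0 40 0 0 0;-1 0 0 40 0 0 0;-1 0 0 25 0 0 0;-1 0 0 20 0 0 0;-1 0 0 20 0 0 0;-1 0 0 14 0 0 0;-1 0 0 0 0 0 0;-1 0 0 0 0 0 0'
python3 -m crank '0.2 0 0 0 0 0 0;0.3 0 0 0 0 0 0;0.4 0 0 0 0 0 0;0.6 0 0 0 0 0 0;1 0 0 0 0 0 0;1 0 0 0 0 0 0' 45
```

```text
time_s: 12.68
ee_pos: [539.0, -141.7, 30.7]
ee_rot: [-180.0, 0.1, -180.0]
force: [-0.3, -0.6, 0.2]
gripper_width: 91.2
gripper_force: 0.0
time_s: 13.42
ee_pos: [538.7, -141.6, 30.1]
ee_rot: [180.0, 0.0, -180.0]
force: [0.1, -0.1, 1.8]
gripper_width: 58.4
gripper_force: 44.9
```

```bash
python3 -m crank '1 0 0 -10 0 0 0;1 0 0 -25 0 0 0;1 0 0 -35 0 0 0;1 0 0 -35 0 0 0;1 0 0 -35 0 0 0;1 0 0 -30 0 0 0;1 -15 30 0 0 0 0;1 -15 40 0 0 0 0;1 0 40 0 0 0 0;1 0 20 0 0 0 0'
python3 -m crank '1 0 0 0 0 0 0;1 0 0 0 0 0 0'
python3 - <<'E'
from h import *
import cv2
s=env.state();a=grab_frame("wrist")
for X in [(546.2,88.3,80),(549.4,93.3,80)]: print(wproj(X,s))
cv2.imwrite("pics/w3.png",a)
for r in models.search_frame("ring_seat","wrist")[:3]: print(np.round(r["point"],0).tolist(),round(r["p"],2))
E
```

```text
time_s: 14.68
ee_pos: [568.2, -9.9, 199.9]
ee_rot: [180.0, -0.0, -179.9]
force: [0.5, -0.8, -1.5]
gripper_width: 58.5
gripper_force: 44.9
time_s: 14.92
ee_pos: [568.5, -12.5, 200.0]
ee_rot: [-180.0, -0.0, -180.0]
force: [-0.8, 0.3, -2.2]
gripper_width: 58.3
gripper_force: 44.9
[368.31654556 165.94649546]
[373.55272162 169.47019059]
[553.0, 88.0, 68.0] 0.6
```

View pics/w3.png

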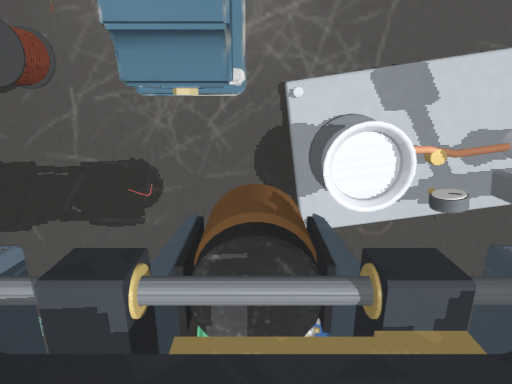

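The ring rim is at about px (369,165) and the pot is held upright between the pads. Its lower near edge is at row 185 and its lid's near edge at row 222.

```bash
python3 - <<'E'
from h import *
import cv2
a=cv2.imread("pics/w3.png")
g=((a.min(2)>190)*255).astype(np.uint8);g[:, :300]=0;g[:115]=0;g[215:]=0;g[:,425:]=0
n,l,stt,ce=cv2.connectedComponentsWithStats(cv2.morphologyEx(g,cv2.MORPH_CLOSE,np.ones((5,5))))
k=1+stt[1:,4].argmax();print(stt[k])
cn=max(cv2.findContours((l==k).astype(np.uint8),0,2)[0],key=cv2.contourArea)
e=cv2.fitEllipse(cv2.convexHull(cn));print(e)
p=wray(*e[0],80);print("ring",p,wray(369.5,165.5,80))
for du in(-1,1):print(wray(e[0][0]+du*e[1][0]/2,e[0][1],80)[1])
t=env.state()["ee_pos"]
for dx in(-6,-3,0,3):
  x=t[0]+dx;print(dx,wproj((x-30,t[1],t[2]-30)),wproj((x-28,t[1],t[2]+46)))
E
```

```text
[ 301  115  124  100 7708]
((362.7781066894531, 186.2392120361328), (103.13414764404297, 163.69137573242188), 32.43586349487305)
ring [565.08267671  85.04815657  80.        ] [545.92511791  89.14996862  80.        ]
38.34866994973963
131.75148756392394
-6 [254.85538935 175.31837505] [254.94780041 228.32536296]
-3 [254.85404825 180.08818082] [254.94503424 235.49293129]
0 [254.85271896 184.81593826] [254.94230652 242.56089206]
3 [254.85140135 189.50220095] [254.93961643 249.5313073 ]
```

```bash
python3 -m crank '1 6 26 0 0 0 0;1 6 30 0 0 0 0;1 6 30 0 0 0 0;1 4 15.5 0 0 0 0;1 0 0 20 0 0 0;1 0 0 30 0 0 0;1 0 0 20 0 0 0;1 0 0 12 0 0 0;1 0 0 0 0 0 0;1 0 0 0 0 0 0'
python3 - <<'E'
from h import *
import cv2
s=env.state();a=grab_frame("wrist");t=grab_frame("top")
cv2.imwrite("pics/w4.png",np.hstack([a[:,100:420],cv2.resize(t[140:240,180:260],(307,384),interpolation=2)]))
for dx in(-3,0,3):print(wproj((546+dx-42,89,80)),wproj((546+dx-30,89,s["ee_pos"][2]-30)))
E
```

```text
time_s: 16.27
ee_pos: [547.3, 89.8, 118.8]
ee_rot: [180.0, 0.1, -180.0]
force: [0.5, -0.6, -1.5]
gripper_width: 58.7
gripper_force: 44.9
[253.37151128 155.94813831] [253.32282245 178.08940774]
[253.37084534 160.6706098 ] [253.32235631 182.8313906 ]
[253.37018515 165.35229877] [253.32189429 187.53140434]
```

View pics/w4.png

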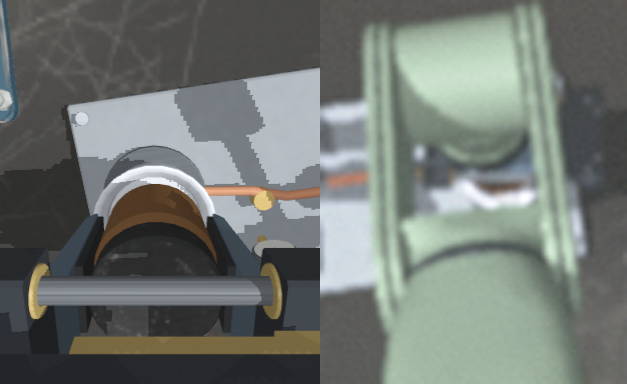

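Ring and pot are concentric to within 2–3 mm (rim near edge at row 165, pot edge at row 184), so I'll lower it.

```bash
python3 -m crank '1 -1 -0.5 6 0 0 0;1 0 0 4 0 0 0;1 0 0 4 0 0 0;1 0 0 4 0 0 0;1 0 0 0 0 0 0;1 0 0 0 0 0 0'
python3 -m crank '1 0 0 3 0 0 0;1 0 0 3 0 0 0;1 0 0 0 0 0 0;1 0 0 0 0 0 0'
```

```text
time_s: 17.12
ee_pos: [547.5, 89.4, 99.9]
ee_rot: [180.0, -0.0, -180.0]
force: [0.6, -0.3, -1.7]
gripper_width: 58.7
gripper_force: 44.9
time_s: 17.62
ee_pos: [548.2, 89.5, 95.1]
ee_rot: [180.0, 0.1, -180.0]
force: [0.2, -1.3, 6.3]
gripper_width: 58.2
gripper_force: 45.0
```

```bash
python3 -m crank '1 0 0 4 0 0 0;1 0 0 4 0 0 0;1 0 0 3 0 0 0;1 0 0 0 0 0 0;1 0 0 0 0 0 0' 60
python3 -m crank '1 0 0 3 0 0 0;1 0 0 3 0 0 0;1 0 0 0 0 0 0;1 0 0 0 0 0 0'
```

```text
time_s: 18.25
ee_pos: [548.3, 89.5, 84.9]
ee_rot: [180.0, 0.2, -180.0]
force: [-3.6, -0.9, 10.6]
gripper_width: 58.3
gripper_force: 60.0
time_s: 18.75
ee_pos: [548.3, 89.5, 80.0]
ee_rot: [180.0, 0.2, -180.0]
force: [-3.3, -1.7, 17.3]
gripper_width: 58.3
gripper_force: 60.0
```

```bash
python3 -m crank '1 0 0 2 0 0 0;1 0 0 0 0 0 0;1 0 0 0 0 0 0'; python3 -m crank '1 0 0 1 0 0 0;1 0 0 0 0 0 0;1 0 0 0 0 0 0;1 0 0 0 0 0 0'
python3 - <<'E'
from h import *
import cv2
a=grab_frame("wrist");cv2.imwrite("pics/w5.png",a[60:,60:460])
E
```

```text
time_s: 19.12
ee_pos: [548.4, 89.5, 79.9]
ee_rot: [180.0, 0.2, -180.0]
force: [-7.7, -2.6, 30.3]
gripper_width: 58.2
gripper_force: 60.1
time_s: 19.62
ee_pos: [548.4, 89.5, 79.9]
ee_rot: [180.0, 0.3, -180.0]
force: [-9.3, -1.9, 35.8]
gripper_width: 58.4
gripper_force: 60.1
```

View pics/w5.png

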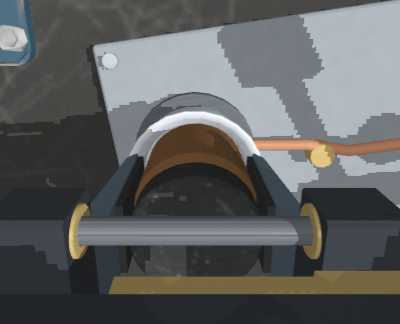

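The pot is seated upright in the ring, on the hard stop: underside at about 50 mm, 36 N, no slip. I'm handing in.

```bash
python3 -c "
from workcell import env
print(env.job_done())"
```

```text
the job is handed in; nothing more can be done
None
```

I pumped the lever through three full strokes, then seated the pot upright in the ring cradle. I handed the job in at about 20 s with the arm still holding the pot down on the stop at about 36 N; the hand-in gave no verdict.

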